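Draw the bottom brass shim from its magazine

TASK

Slide the bottom brass shim plate straight out of its magazine along the runway, so that the brass plates above drop down by themselves, and leave it lying flat and square on the runway, covering the green strip. Do not lift the brass plates above it, and leave the silvery plates in the other magazine where they are.

Things in the scene. Friction and masses are not known exactly. Their poses are not given: they have to be found in the camera images.
- brass_bottom_center (a point): Centre (half-way up) of the bottom one of three alike brass-yellow plates: 120 mm long (x), 40 wide (y), 12 thick, about 0.4 kg, with a 14 mm slot from the middle to its rear (+x) end. About 44 mm of its solid front (-x) end sticks out of the magazine and can be gripped across its width from above; the other two lie on its rear part inside the magazine.
- brass_top_center (a point): Centre (half-way up) of the top brass plate of that stack (same size and axes). It lies 30 mm above the runway at first and must lie 18 mm above it once the bottom plate is out.
- brass_magazine: Blue magazine of the brass plates, fixed; origin on the bench below its tower (x -67 to 67 mm, 54 wide, 58 high; foot 136 x 90 x 6). A 17 mm high slot in its -x wall lets out one plate, onto a runway: rail 26 wide, top 14 above the bench, along -x to x = -215 (plates overhang it 7 mm each side, bench below). Green strip 120 x 26 on it, middle at x = -145, y = 0: the plate's centre goes there.
- steel_bottom_center (a point): Centre of the bottom plate of the other magazine, which is alike (blue, with its own green strip) but holds three silvery plates of the same shape and size. To be left alone. Which magazine stands left and which right varies.
There are look-alikes about, which are no part of the job. Leave any pink look-alike of the part that bears brass_top_center alone.

How it is judged:
By the outcome, as a careful person would: the job done as asked, in the order asked, and still so for the second after the job is handed in, with the robot touching nothing.
It also fails if it takes over 32 s, if anything falls off the work surface, if the arm or the gripper's body presses on something with over 40 N, if the wrist force passes 120 N, or if a joint passes its speed limit or range.

ROBOT

A 7-joint arm with a two-finger parallel gripper is mounted at the origin on the work surface. World frame = base frame: x ahead of the robot, y to its left, z up, the work surface at z = 0. Lengths are in m, angles in rad, forces in N, time in s.
With the tool pointing down it reaches from about 0.35 to 0.9 m from the base axis. Payload 7.2 kg.
Tool frame: the origin (TCP) lies at the very end of the fingers, on their centre line; the grasp point (between the pads) lies 19 mm behind it; z points along the fingers, y is the line along which they close (so a half turn about z gives the same grasp; the last joint's range is limited). The gripper opens to 85 mm and grips with 20 to 120 N. Pads are 22 mm wide; open, the fingers measure 114 mm over their backs; the gripper's body (76 mm by 85 mm) begins 54 mm behind the grasp point. The pads swing forward as they close: fully open they stand 13 mm farther back than shut.
Start: joints at [1.053, 0.411, -0.013, 1.596, 0.006, 1.134, -0.082], TCP at [0.272, -0.563, 0.231] pointing down, gripper open.
Joint ranges: [-2.95, 2.95], [-0.29, 1.99], [-1.47, 1.44], [0.14, 2.54], [-1.03, 4.17], [0.13, 1.85], [-2.86, 2.86]. Speed limits (rad/s): [2.39, 2.39, 3.01, 3.01, 3.14, 3.14, 3.14].

INTERFACE

Orientations are given as a unit quaternion [x, y, z, w].
In Python, from workcell import * gives the robot as it stands.
- The arm moves only by the tool arm_command, never from a script. Its argument "rows" is text: rows parted by semicolons, each of 5 numbers parted by spaces: the closure in counts, from 0 (fully open) to 255 (shut), then the shift along the tool's x, y, z in m, then the turn about the tool's z in rad. In form: grip tx ty tz spin; .... A call has exactly 5 rows; each row shifts and turns the commanded pose from where the row before left it, along the tool's axes as they then stand; what a row does not reach is not made up. A row lasts 1/10 s, in which the tool goes at most 50 mm and 8.59 degrees, less where a joint would pass 70% of its speed; a pose out of reach is approached as far as the arm can. A call with a gripper value outside its range is refused whole. The fingers move at their own pace and stop on an object; "force" is the grip in N (left out, the last holds). Time passes only in rows, so rows that do not move let the fingers close, or fill a call up. It gives the time, the measured TCP pose, the force, the opening and the grip force at its end, in the units of the state.
- state(): the state, without advancing time (a new reading comes with each control period).
- grab_frame(name): name is "scene" or "top" or "wrist"; returns the picture (480x640x3 uint8, red, green, blue); there is no depth.
- calibration(name): a dict with "camera_matrix" (3x3 intrinsics, pixels), "eye" and "attitude" of the camera in the world. Camera axes: x right, y up, looking along -z (the intrinsics and any distortion apply to the point x, -y, -z); pixel columns grow to the right and rows downward; lengths in m; the calibration is good to about 2 mm. A picture is of the moment at which its call begins: read the wrist's pose just before it. calibration takes no time and is no camera call; for the wrist camera it gives the pose at the moment of the call.
- sign_off(): hands the job in; it is judged then, once.
The state is a dict: "t": time; "joint_positions": joint angles; "qd": joint speeds; "tau": joint torques, N m; "ee_pos": TCP position; "tool_rot": TCP orientation; "wrist_force": force on the tool from outside, world axes, zero at the start; "torque": the same for the moment, N m; "opening": finger opening in m; "gripper_force": force on a finger pad.
Only numpy, scipy, OpenCV 4.12 (cv2) and the standard library are available. Lean on these libraries where they do the work, as an engineer would, in place of code of your own. Each camera call takes 0.05 s, during which the arm holds its last target. There are 200 camera calls.

## Working session

There is one attempt and no reset: what is moved stays moved. The work goes in short steps, Python scripts to look and compute and a tool call to move; the robot and the scene stay as the last step left them, time stands still between calls to the robot, and variables do not carry over. Pictures are saved under pics/ and viewed, at most 10 in all, crops included, and the job is handed in when it is done.

Besides the shell and the picture viewer there is one more tool, called as name(argument=value, ...), one argument or row to a line, values as JSON. arm_command: Moves the arm, as the interface text tells. Its arguments: {"type":"object","properties":{"rows":{"type":"string"},"force":{"type":"number"}},"required":["rows"]}

```bash
mkdir -p pics; ls
python3 - <<'E'
from workcell import *
import cv2
for n in ("scene","top"):
    im=grab_frame(n); cv2.imwrite(f"pics/{n}0.png",im[:,:,::-1])
    c=calibration(n); print(n,c)
s=state(); print(s)
E
```

```text
pics
scene {'camera_matrix': array([[451.09479624,   0.        , 307.86062544],
       [  0.        , 451.09479624, 240.53770942],
       [  0.        ,   0.        ,   1.        ]]), 'eye': array([1.09751081, 0.04472375, 0.89175181]), 'attitude': array([0.15720062, 0.23459852, 0.79010359, 0.54404763])}
top {'camera_matrix': array([[500.0937648 ,   0.        , 317.58135519],
       [  0.        , 500.0937648 , 241.75623755],
       [  0.        ,   0.        ,   1.        ]]), 'eye': array([ 0.42397457, -0.18481762,  1.06628805]), 'attitude': array([-0.07453371,  0.05043495,  0.70517697, -0.70329687])}
{'t': 0.1, 'joint_positions': array([ 1.05280051,  0.41185249, -0.01274846,  1.59694009,  0.00559807,
        1.13430525, -0.08219215]), 'qd': array([-2.28647201e-03, -1.64805337e-03, -7.14037492e-04, -3.32669639e-03,
       -2.21722221e-04,  6.34366169e-04,  1.93933169e-05]), 'tau': array([ 3.19728788e-03, -6.01828408e+01,  6.84475154e-01, -3.00089514e+01,
        1.40324558e-02,  6.37521705e-03, -1.09783346e-05]), 'ee_pos': array([ 0.27153344, -0.56244517,  0.23052497]), 'tool_rot': array([ 9.74809419e-01,  2.23038242e-01, -2.06134556e-04, -7.05314672e-04]), 'wrist_force': array([ 0.21687245, -0.54866769, -0.00591973]), 'torque': array([ 0.0492972 , -0.01912661,  0.02119958]), 'gripper_force': 0.0, 'opening': 0.08526522254753614}
```

View pics/scene0.png

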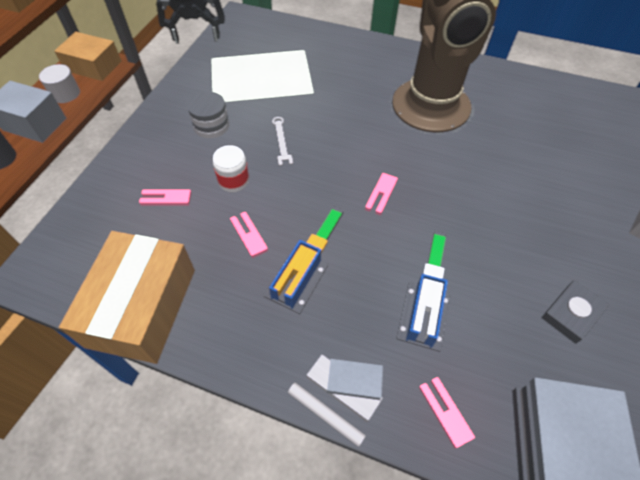

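View pics/top0.png

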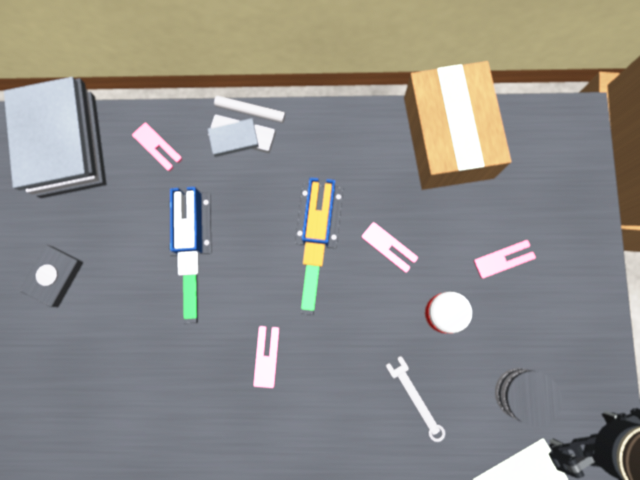

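The scene view shows the brass magazine with its stack at (297,275), and its strip at (328,225). The silvery magazine is at (428,305). In the top view the brass plates are at (319,212), their protruding end at (313,255) and the strip at (309,290). The pink forks at (390,247), (505,258), (266,357) and (157,146) are look-alikes. Only the yellow stack in the blue tower fits the description.

```bash
cat > h.py <<'E'
from workcell import *
import cv2, numpy as np
from scipy.spatial.transform import Rotation as R
def rays(c,uv):
    uv=np.atleast_2d(uv).astype(float); K=c["camera_matrix"]
    d=np.c_[(uv[:,0]-K[0,2])/K[0,0],-(uv[:,1]-K[1,2])/K[1,1],-np.ones(len(uv))]
    return R.from_quat(c["attitude"]).apply(d)
def onplane(c,uv,z):
    d=rays(c,uv); e=c["eye"]; return e+d*((z-e[2])/d[:,2])[:,None]
def mask(im,lo,hi):
    return cv2.inRange(cv2.cvtColor(im,cv2.COLOR_RGB2HSV),lo,hi)
def blobs(m,amin=40):
    n,l,s,c=cv2.connectedComponentsWithStats(m)
    return [(l==i,s[i,4],c[i]) for i in range(1,n) if s[i,4]>amin]
def rect(c,m,z):
    """min area rect on plane z (mm centre, size, long axis deg)"""
    k,_=cv2.findContours(m.astype(np.uint8),cv2.RETR_EXTERNAL,cv2.CHAIN_APPROX_NONE)
    k=max(k,key=len).reshape(-1,2); p=onplane(c,k,z)[:,:2]*1000
    (cx,cy),(w,h),a=cv2.minAreaRect(p.astype(np.float32))
    if w<h: a+=90; w,h=h,w
    return np.round([cx,cy,w,h,(a+90)%180-90],1)
E
python3 - <<'E'
from h import *
for n in ("top","scene"):
    im=cv2.imread(f"pics/{n}0.png")[:,:,::-1].copy(); c=calibration(n)
    for nm,lo,hi,z in (("green",(45,100,60),(80,255,255),.0145),("yellow",(15,130,120),(30,255,255),.026),("blue",(105,130,50),(125,255,255),.058)):
        for m,a,ce in blobs(mask(im,lo,hi)):
            if n=="top" and not (290<ce[0]<345 and 170<ce[1]<320): continue
            if n=="scene" and not (260<ce[0]<350 and 200<ce[1]<310): continue
            print(n,nm,a,ce.round(1),rect(c,m,z))
im=cv2.imread("pics/top0.png")[165:325,270:370]
cv2.imwrite("pics/crop1.png",cv2.resize(im,None,fx=3.6,fy=3.6,interpolation=cv2.INTER_CUBIC))
E
```

```text
top green 133 [310.4 289.7] [ 514.1 -132.4   91.1   27.8   -6.8]
top yellow 817 [317.7 213.2] [ 680.  -150.7  120.6   39.9   -6.8]
top yellow 383 [313.7 253.6] [ 584.8 -140.2   45.8   39.2   -5.7]
top blue 381 [318.5 211.5] [ 670.6 -151.7  137.2   55.2   -6.9]
scene green 355 [328.8 223.7] [ 508.9 -134.5   85.6   28.2   -6.7]
scene yellow 166 [317.2 241. ] [ 572.3 -140.7   41.6   24.9   82.1]
scene yellow 788 [295.5 268. ] [ 660.5 -161.   128.9   39.8   -6.6]
scene blue 457 [293.7 275.9] [ 678.4 -150.4  148.5   62.3   -5.9]
```

View pics/crop1.png

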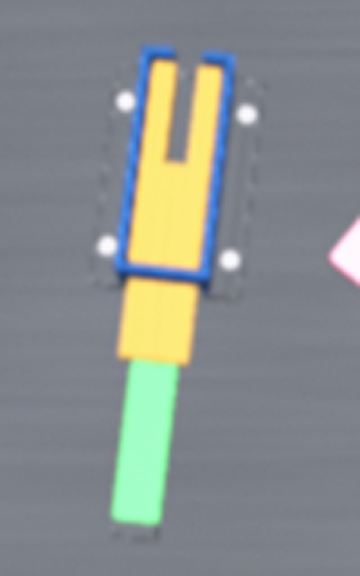

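The crop confirms it: yellow slotted plates in the blue tower, with the solid front end and the strip below. The sizes match (45.8 x 39.2, 91 x 28, 137 x 55 mm). The magazine origin is about (0.671, -0.152) and its yaw about -6.9°. I'll grasp near (0.579, -0.141).

arm_command(
  rows="0 0.031 -0.0165 0 0;0 0.031 -0.0165 0 0;0 0.031 -0.0165 0 0;0 0.031 -0.0165 0 0;0 0.031 -0.0165 0 0",
)

```text
t: 0.6
ee_pos: [0.3759, -0.4198, 0.231]
tool_rot: [0.975, 0.223, -0.0, -0.0]
wrist_force: [1.0, -0.2, 0.1]
opening: 0.0852
gripper_force: 0.0
```

arm_command(
  rows="0 0.031 -0.0165 0 0;0 0.031 -0.0165 0 0;0 0.031 -0.0165 0 0;0 0.031 -0.0165 0 0;0 0.031 -0.0165 0 0",
)

```text
t: 1.1
ee_pos: [0.4796, -0.2782, 0.231]
tool_rot: [0.975, 0.223, -0.0, -0.0]
wrist_force: [1.1, -1.3, -0.6]
opening: 0.0855
gripper_force: 0.0
```

arm_command(
  rows="0 0.030 -0.0165 0 0;0 0.030 -0.0165 0 0;0 0.030 -0.0165 0 0;0 0.030 -0.0165 0 0;0 0.030 -0.0165 0 0",
)

```text
t: 1.6
ee_pos: [0.5788, -0.1388, 0.2309]
tool_rot: [0.975, 0.223, -0.0, -0.0]
wrist_force: [0.3, -0.5, 0.1]
opening: 0.0857
gripper_force: 0.0
```

arm_command(
  rows="0 0 0 0.01 0.142;0 0 0 0.01 0.142;0 0 0 0.01 0.142;0 0 0 0.01 0.142;0 0 0 0 0",
)

```text
t: 2.1
ee_pos: [0.5773, -0.1397, 0.1895]
tool_rot: [0.998, -0.06, -0.002, -0.0]
wrist_force: [-1.2, -0.6, -0.1]
opening: 0.0855
gripper_force: 0.0
```

Run:
```python
from h import *
c=calibration("wrist"); s=state(); im=grab_frame("wrist"); cv2.imwrite("pics/w1.png",im[:,:,::-1]); np.save("w1.npy",[0])
print(c["eye"],s["ee_pos"], R.from_quat(s["tool_rot"]).as_matrix().round(4))
for nm,lo,hi,z in (("green",(45,100,60),(80,255,255),.0145),("yellow",(15,130,100),(30,255,255),.026),("blue",(105,130,50),(125,255,255),.058)):
    for m,a,ce in blobs(mask(im,lo,hi),200): print(nm,a,ce.round(1),rect(c,m,z))
```

```text
[ 0.65830407 -0.14931726  0.33118937] [ 0.57728009 -0.13967054  0.18954931] [[ 9.928e-01 -1.198e-01 -3.200e-03]
 [-1.198e-01 -9.928e-01  4.000e-04]
 [-3.300e-03  0.000e+00 -1.000e+00]]
green 3306 [327.9 283.9] [ 513.3 -134.1   89.2   26.    -7.4]
green 2855 [ 30.  337.3] [496.  120.   88.8  26.5   3.3]
yellow 9359 [328.4  90.5] [ 662.2 -152.1  105.7   43.2   -6.9]
yellow 2779 [327.5 207.8] [ 580.6 -141.6   39.7   37.6   83. ]
blue 4923 [328.2 100.7] [ 657.7 -151.4  102.9   53.5   -6.9]
blue 701 [  7.  210.8] [614.7  62.6  41.2  13.5 -20.5]
```

View pics/w1.png

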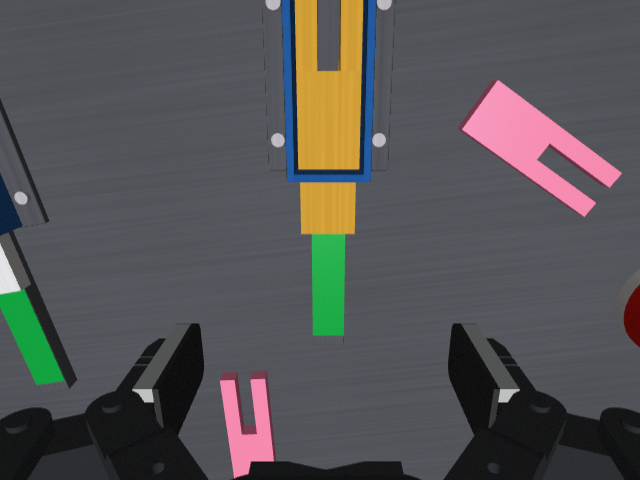

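The wrist view shows the brass stack centred at column 328, the plate's front edge at row 234 and the tower wall at row 181. The fingers are symmetric about column 326, so alignment is good to about 1.5 mm.

arm_command(
  rows="0 0.002 0.0015 0.035 0;0 0 0 0.04 0;0 0 0 0.04 0;0 0 0 0.04 0;0 0 0 0.018 0",
)

```text
t: 2.65
ee_pos: [0.5784, -0.1413, 0.0153]
tool_rot: [0.998, -0.057, -0.002, -0.0]
wrist_force: [-0.3, 0.3, 0.7]
opening: 0.0857
gripper_force: 0.0
```

arm_command(
  rows="0 0 0 0.006 0;0 0 0 0.003 0;0 0 0 0 0;80 0 0 0 0;80 0 0 0 0",
  force=30,
)

```text
t: 3.15
ee_pos: [0.581, -0.1419, 0.0106]
tool_rot: [0.998, -0.059, 0.001, 0.0]
wrist_force: [-0.2, -0.2, 0.8]
opening: 0.0598
gripper_force: 0.0
```

arm_command(
  rows="80 0 0 0.0025 0;80 0 0 0.0025 0;80 0 0 0 0;115 0 0 0 0;115 0 0 0 0",
)

```text
t: 3.65
ee_pos: [0.5802, -0.1417, 0.0043]
tool_rot: [0.998, -0.059, -0.0, 0.0]
wrist_force: [0.0, -0.2, -0.2]
opening: 0.047
gripper_force: 0.0
```

arm_command(
  rows="130 0 0 0 0;145 0 0 0 0;160 0 0 0 0;160 0 0 0 0;160 0 0 0 0",
  force=40,
)

```text
t: 4.15
ee_pos: [0.5802, -0.1416, 0.0045]
tool_rot: [0.998, -0.059, 0.0, -0.0]
wrist_force: [-1.4, 1.2, 4.1]
opening: 0.0396
gripper_force: 40.8
```

arm_command(
  rows="160 -0.004 0 0 0;160 -0.006 0 0 0;160 -0.006 0 0 0;160 -0.006 0 0 0;160 -0.006 0 0 0",
)

```text
t: 4.65
ee_pos: [0.5566, -0.1388, 0.0051]
tool_rot: [0.998, -0.059, 0.004, 0.0]
wrist_force: [13.3, -1.3, -6.0]
opening: 0.0392
gripper_force: 41.5
```

arm_command(
  rows="160 -0.006 0 0 0;160 -0.006 0 0 0;160 -0.006 0 0 0;160 -0.006 0 0 0;160 -0.006 0 0 0",
)

```text
t: 5.15
ee_pos: [0.5235, -0.135, 0.0045]
tool_rot: [0.998, -0.059, 0.001, 0.0]
wrist_force: [4.3, -1.3, -1.5]
opening: 0.0393
gripper_force: 42.0
```

arm_command(
  rows="160 -0.006 0 0 0;160 -0.006 0 0 0;160 -0.006 0 0 0;160 -0.006 0 0 0;160 -0.006 0 0 0",
)

```text
t: 5.65
ee_pos: [0.4924, -0.1313, 0.0045]
tool_rot: [0.998, -0.059, 0.0, 0.0]
wrist_force: [3.6, 0.2, 2.9]
opening: 0.0394
gripper_force: 42.3
```

Run:
```python
from h import *
for n in ("wrist","top"):
    c=calibration(n); im=grab_frame(n); cv2.imwrite(f"pics/{n}2.png",im[:,:,::-1])
    for nm,lo,hi,z in (("green",(45,100,60),(80,255,255),.0145),("yellow",(15,130,100),(30,255,255),.026),("blue",(105,130,50),(125,255,255),.058)):
        for m,a,ce in blobs(mask(im,lo,hi),15):
            if n=="wrist" or 290<ce[0]<345 and 170<ce[1]<330:print(n,nm,a,ce.round(1),rect(c,m,z))
```

```text
wrist green 8876 [325.5 131.8] [ 560.8 -139.4   54.9   14.    -6.8]
wrist yellow 42584 [325.5 220.4] [ 533.4 -136.1  119.3   39.8   -6.8]
top yellow 121 [312.5 204.8] [ 679.5 -138.   111.8   13.9   -6.9]
top blue 428 [317.6 210.5] [ 670.2 -151.9  138.1   55.    -6.7]
```

View pics/wrist2.png

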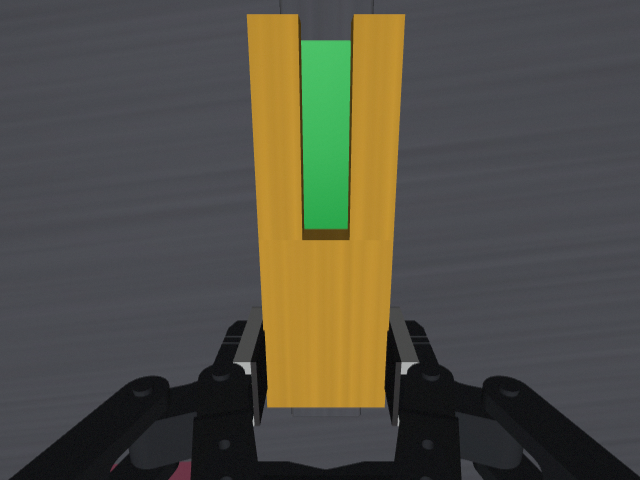

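The wrist view shows the plate fully out and square, with its rear edge at row 15 and the strip's rear edge at row 40. About 5 mm remains.

arm_command(
  rows="160 -0.003 0 0 0;160 -0.002 0 0 0;160 0 0 0 0;160 0 0 0 0;160 0 0 0 0",
)

```text
t: 6.25
ee_pos: [0.4878, -0.1307, 0.0044]
tool_rot: [0.998, -0.059, -0.0, 0.0]
wrist_force: [1.9, 0.3, 6.3]
opening: 0.0391
gripper_force: 42.8
```

Run:
```python
from h import *
c=calibration("wrist"); im=grab_frame("wrist")
for nm,lo,hi,z in (("green",(45,100,60),(80,255,255),.0145),("yellow",(15,130,100),(30,255,255),.026)):
    for m,a,ce in blobs(mask(im,lo,hi),15): print(nm,a,ce.round(1),rect(c,m,z))
```

```text
green 9779 [325.5 122.5] [ 558.5 -139.1   59.4   14.    -6.8]
yellow 42597 [325.5 220.4] [ 529.  -135.6  118.9   39.8   -6.9]
```

The plate is within about 0.6 mm of target, so I'll release it.

arm_command(
  rows="125 0 0 0 0;110 0 0 0 0;80 0 0 0 0;50 0 0 0 0;40 0 0 0 0",
)

```text
t: 6.8
ee_pos: [0.4875, -0.1307, 0.0041]
tool_rot: [0.998, -0.059, -0.0, -0.0]
wrist_force: [-0.4, -0.1, 0.6]
opening: 0.0722
gripper_force: 0.0
```

arm_command(
  rows="40 0 0 -0.01 0;40 0 0 -0.03 0;40 0 0 -0.04 0;40 0 0 -0.04 0;40 0 0 -0.04 0",
)

```text
t: 7.3
ee_pos: [0.4875, -0.1306, 0.1666]
tool_rot: [0.998, -0.059, 0.0, -0.0]
wrist_force: [0.9, 0.1, 0.6]
opening: 0.0718
gripper_force: 0.0
```

arm_command(
  rows="40 -0.04 0 -0.02 0;40 -0.03 0 -0.02 0;40 -0.03 0 -0.02 0;40 0 0 0 0;40 0 0 0 0",
)

```text
t: 7.8
ee_pos: [0.3887, -0.1191, 0.2255]
tool_rot: [0.998, -0.059, 0.001, 0.0]
wrist_force: [0.9, -0.1, -0.0]
opening: 0.0721
gripper_force: 0.0
```

Run:
```python
from h import *
for n in ("wrist","top","scene"):
    c=calibration(n); im=grab_frame(n); cv2.imwrite(f"pics/{n}3.png",im[:,:,::-1])
    for nm,lo,hi,z in (("green",(45,100,60),(80,255,255),.0145),("yellow z26",(15,130,100),(30,255,255),.026),("yellow z38",(15,130,100),(30,255,255),.038)):
        for m,a,ce in blobs(mask(im,lo,hi),15): print(n,nm,a,ce.round(1),rect(c,m,z))
im=cv2.imread("pics/scene3.png")[190:320,250:370]
cv2.imwrite("pics/crop3.png",cv2.resize(im,None,fx=4.5,fy=4.5,interpolation=cv2.INTER_CUBIC))
```

```text
wrist green 190 [325.    4.5] [ 533.7 -136.4   13.2    5.9   83.2]
wrist green 2413 [ 14.7 118.9] [493.1 119.7  84.1  26.7   3.3]
wrist yellow z26 5193 [325.2  50.2] [ 501.8 -132.7   65.7   39.7   -6.8]
wrist yellow z38 5193 [325.2  50.2] [ 500.7 -132.5   63.4   38.3   -6.8]
top green 594 [189.5 296.6] [496.1 122.2  90.5  27.9   2.8]
top yellow z26 57 [630.5  76.2] [ 976.  -838.2   53.3    9.4  -50. ]
top yellow z26 22 [616.6  77.2] [ 973.1 -806.4   29.6    7.7  -35.6]
top yellow z26 177 [411.2 100.9] [ 932.7 -354.4  107.6   20.4    8.6]
top yellow z26 16 [176.5  76. ] [994.5 171.6  34.5   0.   89. ]
top yellow z26 89 [615.9  92.1] [ 938.3 -801.1   45.4   21.2  -46. ]
top yellow z26 90 [623.1 116.2] [ 885.8 -815.1   75.    10.7  -53.7]
top yellow z26 19 [417.8 117.3] [ 888.6 -368.8   20.9    6.5   -2. ]
top yellow z26 76 [623.7 131.1] [ 847.7 -808.1   54.5   11.6  -57.9]
top yellow z26 58 [626.5 142.6] [ 822.7 -812.2   64.8    6.4  -56.8]
top yellow z26 92 [421.7 151.5] [ 811.2 -374.7   59.4   19.4   -2. ]
top yellow z26 248 [479.3 173.2] [ 757.4 -498.4  112.1   22.1  -78.8]
top yell
[... 2609 characters left out ...]
-135.4  118.4   41.8   -6.7]
scene yellow z26 695 [295.4 269.4] [ 665.1 -159.6  128.2   36.    -6.6]
scene yellow z26 380 [  9.3 327.1] [ 996.1 -658.1   65.8   33.2   -3.8]
scene yellow z26 138 [ 71.5 329.9] [ 945.1 -527.5   60.8   30.2   78.8]
scene yellow z38 138 [7.5 4.8] [   59.9 -1461.    103.     43.2    54.9]
scene yellow z38 973 [81.9 48.6] [ 1.8680e+02 -1.0732e+03  1.5890e+02  1.4620e+02 -1.0000e-01]
scene yellow z38 648 [326.7 225.2] [ 534.1 -132.9  116.7   41.2   -6.7]
scene yellow z38 695 [295.4 269.4] [ 671.1 -156.8  126.5   35.5   -6.6]
scene yellow z38 380 [  9.3 327.1] [ 997.5 -648.3   64.8   32.8   -3.8]
scene yellow z38 138 [ 71.5 329.9] [ 947.2 -519.6   60.    29.8   78.8]
```

View pics/crop3.png

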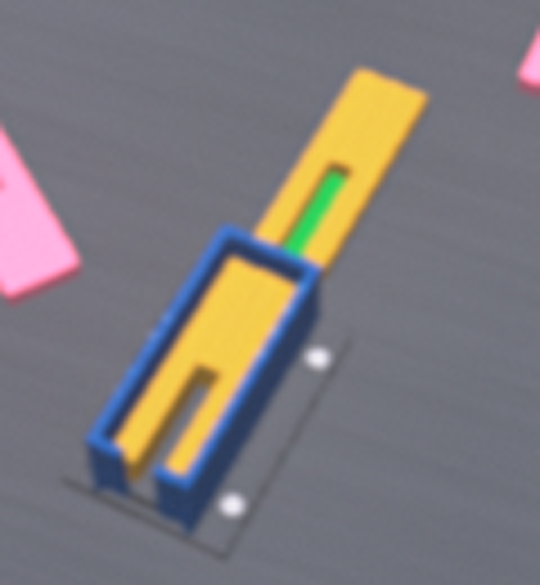

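View pics/wrist3.png

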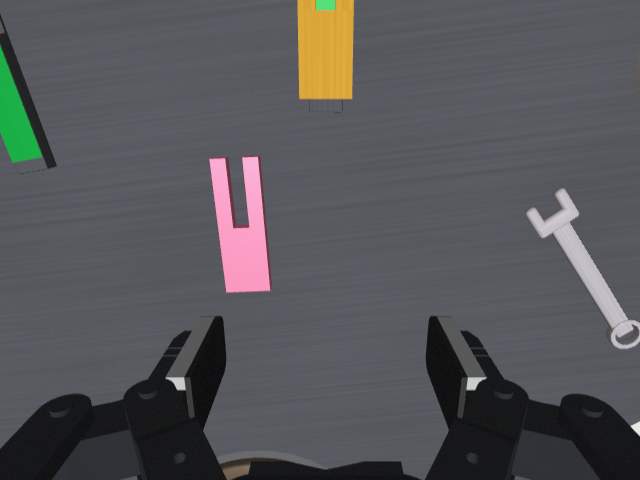

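The crop shows the bottom plate flat and square on the runway, with no green beyond its ends and the strip seen only through its slot. The remaining plates lie flat and lower in the tower. The wrist view shows the gripper clear of everything.

```bash
python3 -c "
from workcell import *
print(sign_off())"
```

```text
the job is handed in; nothing more can be done
None
```

I slid the bottom brass plate out and left it flat and square over the green strip, within about 1 mm by the wrist camera. The two plates above dropped down flat, the silvery plates were not touched, and I handed the job in at about 8 s.

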